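# Check the opacity meter with the dark reference glass

### The arm

A 6-joint arm with a two-finger parallel gripper is mounted at the origin on the work surface. World frame = base frame: x ahead of the robot, y to its left, z up, the work surface at z = 0. Lengths are in m, angles in rad, forces in N, time in s.
With the tool pointing down it reaches from about 0.3 to 0.825 m from the base axis. Payload 5.4 kg.
Tool frame: the origin (TCP) lies at the very end of the fingers, on their centre line; the grasp point (between the pads) lies 19 mm behind it; z points along the fingers, y is the line along which they close (so a half turn about z gives the same grasp; the last joint's range is limited). The gripper opens to 92 mm and grips with 3 to 60 N. Pads are 20 mm wide; open, the fingers measure 128 mm over their backs; the gripper's body (75 mm by 189 mm) begins 69 mm behind the grasp point.
Start: joints at [-1.427, 0.158, 1.597, -0, 1.386, -0.21], TCP at [0.199, -0.539, 0.215] pointing down, gripper open.
Joint ranges: [-2.91, 2.91], [-0.94, 2.29], [0.18, 2.7], [-1.29, 4.43], [0.17, 2.64], [-3, 3]. Speed limits (rad/s): [2.57, 2.57, 3.14, 3.14, 3.14, 3.14].

### API

Orientations are given as a 3x3 rotation matrix whose columns are the frame's x, y, z axes.
In Python, from station import get_obs, camera, job_done gives the robot as it stands.
- The arm moves only by the shell command python3 -m pendant 'ROWS' [FORCE]. ROWS is JSON, a list of rows, each a list of 3 entries, a list of its own where there are three numbers: the closure in counts, from 0 (fully open) to 255 (shut), then the shift along the world's x, y, z in m, then the turn about the world's z in rad. In form: [[hand, [dx, dy, dz], roll], ...]. A call has 1 to 12 rows; each row is the pose to reach, as a shift and turn from the pose commanded when the call began; what a row does not reach only later rows make up. A row lasts 1/12 s, in which the tool goes at most 41.7 mm and 7.16 degrees, less where a joint would pass 70% of its speed; a pose out of reach is approached as far as the arm can. A call with a gripper value outside its range is refused whole. The fingers move at their own pace and stop on an object; FORCE is the grip in N (left out, the last holds). Time passes only in rows, so rows that repeat a pose let the fingers close. It gives the time, the measured TCP pose, the force, the opening and the grip force at its end, in the units of the state.
- get_obs(): the state, without advancing time (a new reading comes with each control period).
- camera(name): name is "side" or "top"; returns a dict with "pixels" (384x512x3 uint8, red, green, blue), "fx", "fy", "cx", "cy" (pixels), "xyz" and "attitude" of the camera in the world. Camera axes: x right, y down, z forward; pixel columns grow to the right and rows downward; lengths in m; the calibration is good to about 2 mm. A picture is of the moment at which its call begins. There is no depth.
- job_done(): hands the job in; it is judged then, once.
The state is a dict: "time_s": time; "q": joint angles; "joint_vel": joint speeds; "effort": joint torques, N m; "tool_pos": TCP position; "ee_rot": TCP orientation; "ft_force": force on the tool from outside, world axes, zero at the start; "torque": the same for the moment, N m; "grip_width": opening from 0.0 (shut) to 1.0 (fully open); "gripper_force": force on a finger pad.
Only numpy, scipy, OpenCV 4.12 (cv2) and the standard library are available. Lean on these libraries where they do the work, as an engineer would, in place of code of your own. Each camera call takes 0.05 s, during which the arm holds its last target. There are 200 camera calls.

### The job

Lower the brass lamp barrel, without dropping it, into the two V saddles of the light bench so that it lies home in both, lens towards the receiver, and let go of it. Then take the dark reference glass out of its stand, gripping it only by its white frosted faces and never touching its polished windows, and hold it upright, still and clear of everything in the light path between lamp and receiver, so that the light passes squarely through the middle of its windows; finish while still holding it there. Leave the other two glasses in the stand and everything else on the table where it is.

Things in the scene. Friction and masses are not known exactly. Their poses are not given: they have to be found in the camera images.
- bench: the opacity meter's fixed light bench: aluminium rail 370 x 60 mm, top 25 mm up, with the lamp's cradle at its +y end and a grey receiver (64 x 72 mm, top 123 mm up) at its -y end, whose black hood (34 mm across) ends 70 mm from the origin. Origin on the table under the middle of the light path; y runs along the path from receiver to cradle, z up
- cradle (a point): centre of the lamp barrel when seated: 132 mm along the bench's +y, 95 mm above the table; axes as the bench. Two black steel 90 degree V saddles, 14 mm thick, stand 43 mm either side of it along y; their sides reach 22 mm out in x at 94 mm height, so a barrel lowered from above centres itself. The 72 mm between them is clear for fingers down to the rail
- beam (a point): the middle of the open light path, on the light's axis, 95 mm above the table, 70 mm above the rail, half-way between the seated lamp's lens and the receiver's hood (each 70 mm away along y). Axes as the bench: the light runs along y
- lamp_centre (a point): centre of the loose brass lamp barrel, 124 mm long along its y, 0.2 to 0.4 kg, lying level on the table (this point 17 mm up). Its middle 56 mm is a 34 x 34 mm square bar, flats facing +-x (grip here) and +-z, which fits between the saddles with 8 mm to spare either way; its ends are round, 34 mm diameter, and lie in the saddles. Pale lens at -y, red cap at +y
- lens (a point): middle of the lamp's lens face, 62 mm along the barrel's -y from lamp_centre. Seated, the lens faces the receiver (bench -y), so barrel and bench axes agree
- lamp: the lamp barrel itself; origin on its underside, 17 mm below lamp_centre; same axes
- stand: fixed grey plastic stand, 62 mm (x) x 154 mm (y) x 18 mm, origin at the centre of its underside; three pockets 10 mm deep in a row along its y, 48 mm apart, with about 0.75 mm play a side, hold the three glasses upright (in any order)
- dark_centre (a point): centre of the nearly black reference glass, an upright block 24 (x) x 16 (y) x 60 mm, 60 g. Its white frosted faces look along its +-x, 24 mm apart, 15 mm wide: grip there only. Polished windows look along +-y, 16 mm apart. In the stand this point is 38 mm, its foot 8 mm and its top 68 mm above the table; 50 mm stands out of the pocket, and its axes agree with the stand's
- glass_dark: the dark reference glass; origin at the centre of its foot, 30 mm below dark_centre; same axes
- glass_dark_windows: the dark core of that glass with its polished windows (20 x 16 x 60 mm); origin at the foot; not to be touched by the gripper
- amber_centre (a point): centre of the amber reference glass, same shape, in the same stand; stays there
- clear_centre (a point): centre of the clear, pale blue reference glass, same shape, in the same stand; stays there
- flange: loose square dark steel flange, 110 x 110 x 32 mm with its neck, on the table; stays where it is
- tape: loose yellow tape measure, 68 x 42 x 66 mm; stays where it is
- clamp: loose steel F clamp lying flat, 300 x 150 mm over all, 18 mm high; stays where it is
- bush: loose brass bush, 42 mm diameter, 45 mm high; stays where it is
Mind the look-alikes: they are no part of the job. Of the things shaped like the stand, the grey one is meant.

How it is judged:
By the outcome, as a careful person would: the job done as asked, in the order asked, and still so for the second after the job is handed in, while the arm keeps its last pose, push and grip.
It also fails if it takes over 54 s, if anything falls off the work surface, if the arm or the gripper's body presses on something with over 40 N, if the wrist force passes 120 N, or if a joint passes its speed limit or range.

## Working session

There is one attempt and no reset: what is moved stays moved. The work goes in short steps, Python scripts to look and compute and a shell command to move; the robot and the scene stay as the last step left them, time stands still between calls to the robot, and variables do not carry over. Pictures are saved under pics/ and viewed, at most 10 in all, crops included, and the job is handed in when it is done.

```bash
mkdir -p pics
cat > h.py <<'E'
import numpy as np, cv2
from station import get_obs, camera
def snap(name,fn=None):
    c=camera(name)
    if fn: cv2.imwrite('pics/'+fn,cv2.cvtColor(c['pixels'],cv2.COLOR_RGB2BGR))
    return c
def ray(c,u,v):
    d=np.array(c['attitude'])@np.array([(u-c['cx'])/c['fx'],(v-c['cy'])/c['fy'],1.]); return np.array(c['xyz']),d
def onz(c,u,v,z):
    o,d=ray(c,u,v); return o+d*(z-o[2])/d[2]
def proj(c,p):
    q=np.array(c['attitude']).T@(np.array(p)-c['xyz']); return q[0]/q[2]*c['fx']+c['cx'],q[1]/q[2]*c['fy']+c['cy']
E
python3 - <<'E'
from h import *
for n in('top','side'):
    c=snap(n,n+'0.png'); print(n,c['fx'],c['cx'],c['cy'],c['xyz'],np.round(c['attitude'],3).tolist())
    np.save('pics/'+n+'0.npy',c,allow_pickle=True)
o=get_obs();print(o['time_s'],o['tool_pos'],o['ee_rot'],o['grip_width'],o['ft_force'])
E
```

```text
top 362.39832863200445 252.44493445702656 192.54282547335453 [ 0.36744897 -0.0177431   1.13578476] [[0.021, -0.987, 0.158], [-1.0, -0.023, -0.008], [0.011, -0.158, -0.987]]
side 431.24947510557143 258.3729619799289 191.37894767922182 [ 0.41899446 -1.18736834  0.72326297] [[0.995, -0.059, 0.082], [-0.1, -0.472, 0.876], [-0.012, -0.879, -0.476]]
0.1 [ 0.19912032 -0.53881289  0.21370925] [[ 9.38055780e-01  3.46484188e-01 -2.48502720e-04]
 [ 3.46484098e-01 -9.38054326e-01  1.68874269e-03]
 [ 3.52013588e-04 -1.67023708e-03 -9.99998543e-01]] 0.9962552148427034 [-0.39998169  0.23488977  0.16155478]
```

View pics/top0.png

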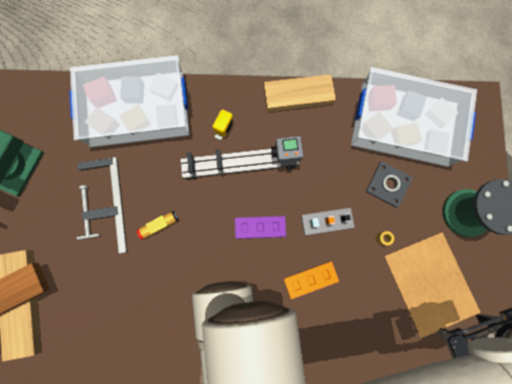

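View pics/side0.png

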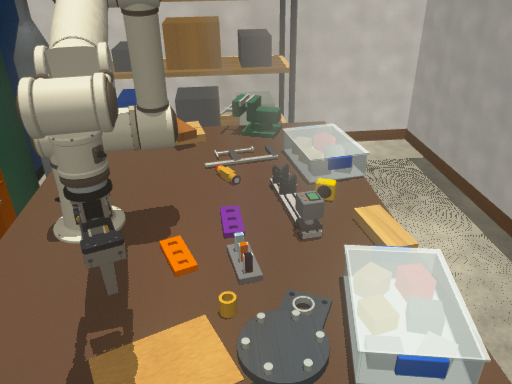

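Top view: the lamp lies at (157,225), red cap left at (141,234) and pale lens right at (176,215). The bench runs (182,165)–(300,150), with saddles left and receiver right at (289,150). Three stand-like blocks: purple (260,227), orange (312,280) and grey (328,221). Only the grey one matches and holds glasses, with the dark glass at its right end (347,218). I'll confirm in an enlarged crop.

Run:
```python
from h import *
t=np.load('pics/top0.npy',allow_pickle=True).item()['pixels'][:,:,::-1]
a=cv2.resize(t[190:250,125:190],None,fx=6,fy=6,interpolation=cv2.INTER_CUBIC)
b=cv2.resize(t[195:245,295:362],None,fx=6,fy=6,interpolation=cv2.INTER_CUBIC)
d=cv2.resize(t[130:185,175:308],None,fx=6,fy=4,interpolation=cv2.INTER_CUBIC)
im=np.zeros((590,800,3),np.uint8); im[:360,:390]=a; im[:300,395:797]=b; im[365:585,:798]=d
cv2.imwrite('pics/c1.png',im)
s=np.load('pics/side0.npy',allow_pickle=True).item()['pixels'][:,:,::-1]
im=np.zeros((600,800,3),np.uint8)
im[:300,:400]=cv2.resize(s[225:285,210:290],None,fx=5,fy=5,interpolation=cv2.INTER_CUBIC)
im[:400,405:795]=cv2.resize(s[160:240,262:340],None,fx=5,fy=5,interpolation=cv2.INTER_CUBIC)
im[305:505,:200]=cv2.resize(s[155:195,205:245],None,fx=5,fy=5,interpolation=cv2.INTER_CUBIC)
cv2.imwrite('pics/c2.png',im)
```

```text
(no output)
```

View pics/c1.png

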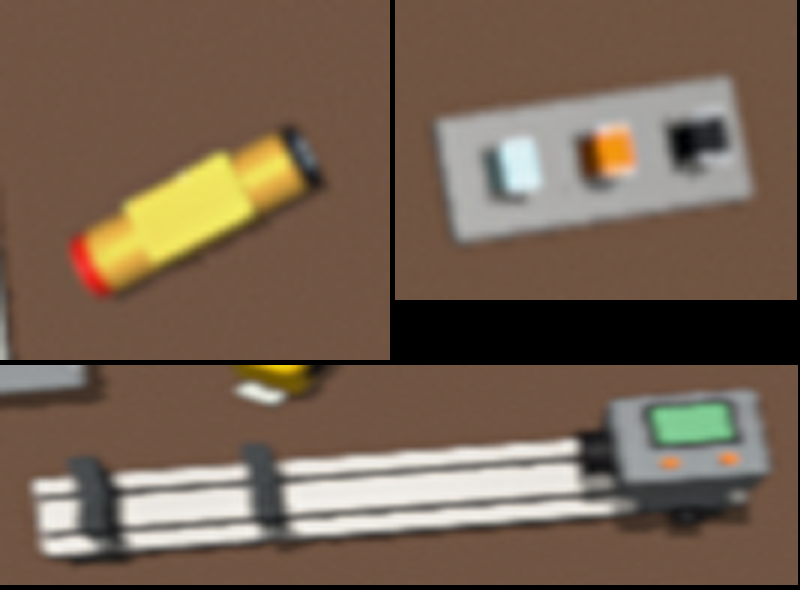

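View pics/c2.png

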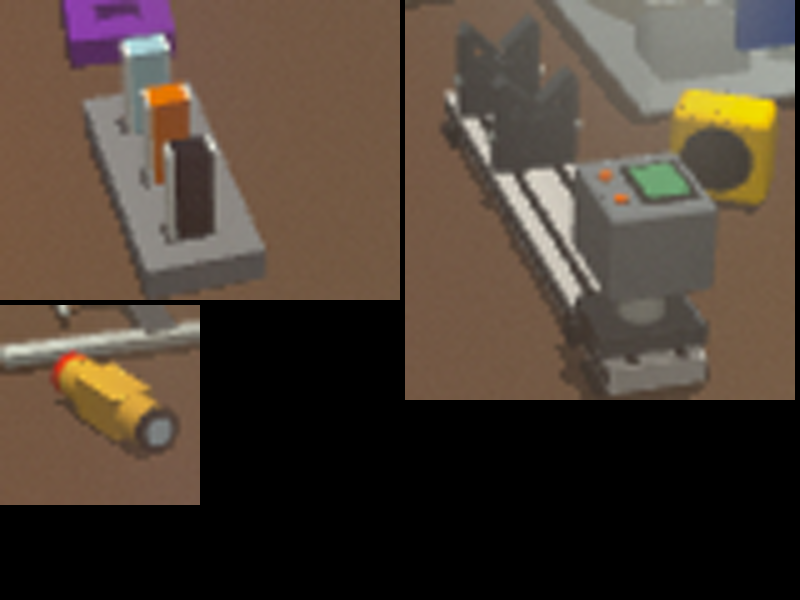

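Crops confirm it. The grey stand's right-hand glass (c1 (700,140), full image (346,218)) is black with white side faces. The lamp shows its red cap left and lens right, and the bench has both saddles and the receiver. Now measuring.

```bash
cat > m.py <<'E'
from h import *
def rect(c,mask,z):
    cs,_=cv2.findContours(mask.astype(np.uint8),cv2.RETR_EXTERNAL,cv2.CHAIN_APPROX_NONE)
    k=max(cs,key=cv2.contourArea).reshape(-1,2)
    P=np.array([onz(c,u,v,z)[:2] for u,v in k])*1000
    (x,y),(w,h),a=cv2.minAreaRect(P.astype(np.float32)); 
    if w<h: w,h,a=h,w,a+90
    return np.round([x,y,w,h],1),round(a%180,2)   # long axis angle
def roi(m,u0,u1,v0,v1):
    r=np.zeros_like(m); r[v0:v1,u0:u1]=m[v0:v1,u0:u1]; return r
E
python3 - <<'E'
from m import *
c=np.load('pics/top0.npy',allow_pickle=True).item(); p=c['pixels'].astype(int); R,G,B=p[...,0],p[...,1],p[...,2]
hsv=cv2.cvtColor(c['pixels'],cv2.COLOR_RGB2HSV).astype(int);H,S,V=[hsv[...,i] for i in range(3)]
# lamp: bright square and whole
print('lampsq',rect(c,roi((G>200)&(R>200)&(B<140),125,190,190,250),.034))
print('lampall',rect(c,roi((S>140)&(V>150),125,190,190,250),.017))
for nm,m in(('red',(R>180)&(G<100)),('gold',(R>150)&(G>110)&(B<120))):
    v,u=np.nonzero(roi(m,125,190,190,250)); print(nm,len(u),onz(c,u.mean(),v.mean(),.025)*1000)
print('stand',rect(c,roi((S<45)&(V>110),297,360,200,245),.018))
for nm,m,(a,b) in(('clear',(B>200)&(R>170),(305,325)),('amber',(R>200)&(B<110),(322,340)),('black',(V<60),(338,353))):
    v,u=np.nonzero(roi(m,a,b,205,235)); print(nm,len(u),u.mean(),v.mean(),onz(c,u.mean(),v.mean(),.068)*1000)
# rail cream
m=roi((V>190)&(S<40),176,272,145,182); print('rail',rect(c,cv2.morphologyEx(m.astype(np.uint8),cv2.MORPH_CLOSE,np.ones((9,15))),.025))
m=roi((V>90)&(S<60)|(G>R+40),270,306,134,170); print('recv',rect(c,m,.123))
m=roi((V<85)&(S<90),186,200,140,182); v,u=np.nonzero(m);print('sadA',len(u),u.mean(),u.min(),u.max(),v.min(),v.max(),v.mean(),onz(c,u.mean(),v.mean(),.08)*1000)
m=roi((V<85)&(S<90),214,226,140,182); v,u=np.nonzero(m);print('sadB',len(u),u.mean(),u.min(),u.max(),v.min(),v.max(),v.mean(),onz(c,u.mean(),v.mean(),.08)*1000)
m=roi((G>R+30)&(G>120),270,306,134,170); v,u=np.nonzero(m);print('screen',onz(c,u.mean(),v.mean(),.123)*1000)
E
```

```text
lampsq (array([441. , 262.5, 102.3,  31.7]), 118.4)
lampall (array([439. , 271.1, 120.1,  36.3]), 118.41)
red 21 [410.05623979 315.71797693  25.        ]
gold 415 [440.42507701 264.93582991  25.        ]
stand (array([ 462.8, -260.6,  157.4,   64.9]), 99.98)
clear 47 315.63829787234044 221.85106382978722 [ 455.5089527  -214.44056671   68.        ]
amber 27 331.2962962962963 219.74074074074073 [ 462.76520435 -260.84877347   68.        ]
black 35 344.25714285714287 217.9142857142857 [ 469.02325328 -299.36663128   68.        ]
rail (array([639.1,  57.4, 283.5,  57.9]), 97.92)
recv (array([ 665.2, -130.2,   74.2,   65.9]), 97.87)
sadA 138 191.04347826086956 186 198 153 179 166.02898550724638 [612.73874431 158.616565    80.        ]
sadB 97 219.05154639175257 214 225 150 175 162.36082474226805 [625.93824005  75.6605679   80.        ]
screen [ 674.1252701  -130.93315365  123.        ]
```

Run:
```python
from m import *
c=np.load('pics/top0.npy',allow_pickle=True).item()
s=np.load('pics/side0.npy',allow_pickle=True).item()
d=np.array([-.1378,.9905]);o=np.array([639.1,57.4]);n=np.array([.9905,.1378])
for nm,u,v,z in(('A+tip',189.4,154.5,.094),('B+tip',218,151,.094),('hood',272,153,.1)):
    P=onz(c,u,v,z)[:2]*1000; print(nm,P,'along',(P-o)@d,'perp',(P-o)@n)
# side tips: c2 crop right: x=262+(px-405)/5, y=160+py/5
for nm,px,py,z in(('B+',566,75,.094),('B-',505,105,.094),('A+',528,22,.094),('A-',463,32,.094)):
    P=onz(s,262+(px-405)/5,160+py/5,z)[:2]*1000; print(nm,P,'along',(P-o)@d,'perp',(P-o)@n)
```

```text
A+tip [644.25964447 162.79425345] along 103.6820090393428 perp 19.63395596992836
B+tip [656.96807968  78.7641948 ] along 18.699013573775215 perp 20.642318967221165
hood [653.06733493 -81.00259669] along -139.01247077207063 perp -5.2372325797338615
B+ [656.43035382  68.51433053] along 8.62062162907762 perp 18.697270203695258
B- [610.21977121  30.57582848] along -22.589646359888256 perp -32.30223745359185
A+ [644.7079349  153.50148487] along 94.41574733900998 perp 18.797444130779432
A- [597.97813489 143.05074043] along 90.50365141045728 perp -28.928535361639344
```

Lamp centre is about (439,271) mm with yaw 28.4°. The cradle is about (631,118) with bench yaw 7.9°, and the beam point about (649,−12). The dark glass is about (471,−308) with yaw 10°. Moving above the lamp.

```bash
python3 -m pendant '[[0,[0.01,0.03,0],0.08],[0,[0.02,0.07,0],0.16],[0,[0.03,0.105,0],0.25],[0,[0.04,0.14,0],0.33],[0,[0.05,0.175,0],0.41],[0,[0.06,0.21,0],0.5],[0,[0.07,0.245,0],0.58],[0,[0.08,0.28,0],0.66],[0,[0.09,0.315,0],0.75],[0,[0.1,0.35,0],0.83],[0,[0.11,0.38,0],0.91],[0,[0.12,0.405,0],0.99]]'
python3 -m pendant '[[0,[0.01,0.035,0],0.08],[0,[0.02,0.07,0],0.16],[0,[0.03,0.105,0],0.25],[0,[0.04,0.14,0],0.33],[0,[0.05,0.175,0],0.41],[0,[0.06,0.21,0],0.5],[0,[0.07,0.245,0],0.58],[0,[0.08,0.28,0],0.66],[0,[0.09,0.315,0],0.722],[0,[0.1,0.35,0],0.722],[0,[0.115,0.385,0],0.722],[0,[0.12,0.405,0],0.722]]'
cat > st.py <<'E'
from h import *
def st():
    o=get_obs();R=np.array(o['ee_rot']);print('t',round(o['time_s'],2),'pos',np.round(np.array(o['tool_pos'])*1000,1),'yawY',round(float(np.degrees(np.arctan2(R[1,1],R[0,1]))),2),'ft',np.round(o['ft_force'],1),'w',round(o['grip_width']*92,1),'gf',round(o['gripper_force'],1))
E
python3 -c "from st import *;st()"
```

```text
time_s: 1.1
tool_pos: [0.3191, -0.1322, 0.2143]
ee_rot: [[0.221, 0.975, 0.0], [0.975, -0.221, 0.0], [0.0, 0.0, -1.0]]
ft_force: [1.4, -0.5, -0.1]
grip_width: 0.999
gripper_force: 0.0
time_s: 2.1
tool_pos: [0.4396, 0.2737, 0.214]
ee_rot: [[-0.477, 0.879, -0.0], [0.879, 0.477, 0.001], [0.001, 0.0, -1.0]]
ft_force: [1.2, 0.2, -0.4]
grip_width: 0.997
gripper_force: 0.0
t 2.1 pos [439.6 273.7 214. ] yawY 28.48 ft [ 1.2  0.2 -0.4] w 91.7 gf 0.0
```

```bash
python3 -m pendant '[[0,[0,-0.0025,-0.03],0],[0,[0,-0.0025,-0.065],0],[0,[0,-0.0025,-0.1],0],[0,[0,-0.0025,-0.135],0],[0,[0,-0.0025,-0.165],0],[0,[0,-0.0025,-0.185],0],[0,[0,-0.0025,-0.198],0],[0,[0,-0.0025,-0.206],0],[0,[0,-0.0025,-0.208],0],[0,[0,-0.0025,-0.208],0]]'
python3 -m pendant '[[150,[0,0,0],0],[180,[0,0,0],0],[200,[0,0,0],0],[255,[0,0,0],0],[255,[0,0,0],0],[255,[0,0,0],0],[255,[0,0,0],0],[255,[0,0,0],0],[255,[0,0,0],0],[255,[0,0,0],0]]' 30; python3 -c "from st import *;st()"
```

```text
time_s: 2.93
tool_pos: [0.4391, 0.2681, 0.0065]
ee_rot: [[-0.475, 0.88, -0.001], [0.88, 0.475, -0.0], [0.0, -0.001, -1.0]]
ft_force: [-0.3, 0.7, 0.2]
grip_width: 0.998
gripper_force: 0.0
time_s: 3.77
tool_pos: [0.439, 0.2681, 0.0065]
ee_rot: [[-0.475, 0.88, -0.001], [0.88, 0.475, -0.0], [0.0, -0.001, -1.0]]
ft_force: [-1.6, 0.3, -0.0]
grip_width: 0.369
gripper_force: 30.0
t 3.77 pos [439.  268.1   6.5] yawY 28.36 ft [-1.6  0.3 -0. ] w 33.9 gf 30.0
```

```bash
python3 -m pendant '[[255,[0,0,0.008],0],[255,[0,0,0.022],0],[255,[0,0,0.045],0],[255,[0.01,-0.01,0.07],0],[255,[0.025,-0.02,0.095],0],[255,[0.045,-0.036,0.12],-0.05],[255,[0.065,-0.052,0.145],-0.1],[255,[0.085,-0.068,0.165],-0.15],[255,[0.105,-0.084,0.177],-0.2],[255,[0.125,-0.1,0.184],-0.25],[255,[0.145,-0.115,0.185],-0.3],[255,[0.16,-0.127,0.185],-0.33]]'
python3 -m pendant '[[255,[0.012,-0.009,0],-0.01],[255,[0.02,-0.016,0],-0.02],[255,[0.027,-0.022,0],-0.028],[255,[0.031,-0.025,0],-0.028],[255,[0.031,-0.025,0],-0.028]]'
python3 - <<'E'
from st import *
st()
for n in('top','side'):
    c=snap(n); np.save('pics/'+n+'1.npy',c,allow_pickle=True)
    u,v=map(int,proj(c,[.631,.116,.15])); u=max(u,66);v=max(v,50); 
    k=c['pixels'][v-50:v+50,u-65:u+65,::-1]
    k=cv2.resize(k,(390,300),interpolation=cv2.INTER_CUBIC); print(n,u-65,v-50)
    im=k if n=='top' else np.hstack([im,k])
cv2.imwrite('pics/c3.png',im)
E
```

```text
time_s: 4.77
tool_pos: [0.6007, 0.1397, 0.1926]
ee_rot: [[-0.161, 0.987, 0.002], [0.987, 0.161, -0.0], [-0.0, 0.001, -1.0]]
ft_force: [0.3, -0.5, -2.7]
grip_width: 0.368
gripper_force: 30.0
time_s: 5.18
tool_pos: [0.6304, 0.1157, 0.1914]
ee_rot: [[-0.136, 0.991, -0.0], [0.991, 0.136, -0.0], [-0.0, -0.0, -1.0]]
ft_force: [0.7, 0.7, -2.6]
grip_width: 0.372
gripper_force: 30.0
t 5.18 pos [630.4 115.7 191.4] yawY 7.83 ft [ 0.7  0.7 -2.6] w 34.2 gf 30.0
top 137 104
side 219 104
```

View pics/c3.png

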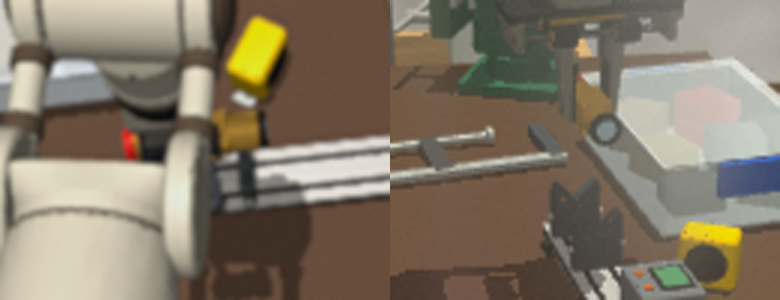

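Lamp held level, with lens at side-view pixel ≈(290.7,146.7). Next I'll check its offset and where the seated lamp and saddles should project.

Run:
```python
from st import *
s=np.load('pics/side1.npy',allow_pickle=True).item(); t=np.load('pics/top1.npy',allow_pickle=True).item()
d=np.array([-.1378,.9905]);n=np.array([.9905,.1378]);cr=np.array([630.6,118.3])
P=onz(s,290.7,146.7,.2019)[:2]*1000; print('lens',P,'along from TCP',(P-[630.4,115.7])@d,'perp',(P-[630.4,115.7])@n)
# top: lens end & red cap end: crop (268,130)->, (122,147)
for nm,px,py in(('lens end',270,130),('cap end',121,147)):
    Q=onz(t,137+px/3,104+py/3,.2019)[:2]*1000; print(nm,Q,(Q-[630.4,115.7])@d,(Q-[630.4,115.7])@n)
# project expected saddle features in side crop coords
for nm,a,p,z in(('B notch',-50,0,94-24),('B+tip',-50,22,94),('B-tip',-50,-22,94),('A+tip',36,22,94),('A-tip',36,-22,94)):
    q=cr+a*d+p*n; u,v=proj(s,[q[0]/1000,q[1]/1000,z/1000]); print(nm,round((u-219)*3+390),round((v-104)*3))
```

```text
lens [639.47945071  52.11972549] along from TCP -64.22741020959758 perp 0.23183409803048366
lens end [637.62172211  45.21346781] -70.8120634397301 -2.559928390574683
cap end [618.9127202  176.20155203] 61.50973443977659 -3.0410367712569784
B notch 598 233
B+tip 618 212
B-tip 579 216
A+tip 595 180
A-tip 558 184
```

The lamp centre sits about 3 mm towards the lens from the TCP, so I'll shift +5.5 mm along y and lower it to just above the seat.

```bash
python3 -m pendant '[[255,[0,0.0055,-0.005],0],[255,[0,0.0055,-0.015],0],[255,[0,0.0055,-0.03],0],[255,[0,0.0055,-0.045],0],[255,[0,0.0055,-0.06],0],[255,[0,0.0055,-0.075],0],[255,[0,0.0055,-0.087],0],[255,[0,0.0055,-0.094],0],[255,[0,0.0055,-0.098],0],[255,[0,0.0055,-0.1],0],[255,[0,0.0055,-0.1],0]]'
python3 - <<'E'
from st import *
st()
im=[]
for n in('top','side'):
    c=snap(n); np.save('pics/'+n+'2.npy',c,allow_pickle=True)
    u,v=map(int,proj(c,[.631,.116,.09])); u-=40;v-=30
    im.append(cv2.resize(c['pixels'][v:v+60,u:u+80,::-1],(400,300),interpolation=cv2.INTER_CUBIC)); print(n,u,v)
cv2.imwrite('pics/c4.png',np.hstack(im))
E
```

```text
time_s: 6.2
tool_pos: [0.6303, 0.1217, 0.0916]
ee_rot: [[-0.137, 0.991, 0.0], [0.991, 0.137, 0.0], [0.0, 0.0, -1.0]]
ft_force: [0.1, -0.3, -2.0]
grip_width: 0.366
gripper_force: 30.0
t 6.2 pos [630.3 121.7  91.6] yawY 7.85 ft [ 0.1 -0.3 -2. ] w 33.7 gf 30.0
top 165 129
side 244 140
```

View pics/c4.png

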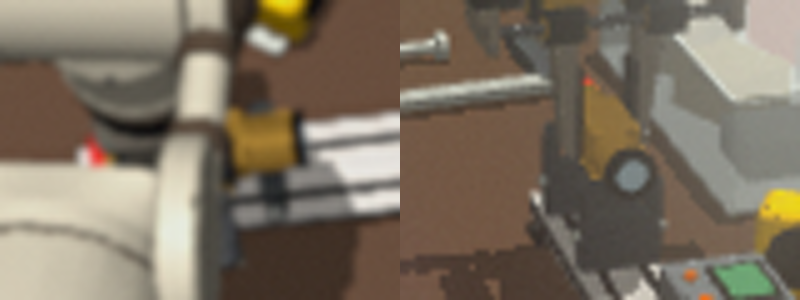

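The lamp hovers centred between the V sides, lens at side pixel (290,175). I'll ease it down the last 7 mm.

```bash
python3 -c "
from st import *
s=np.load('pics/side2.npy',allow_pickle=True).item();P=onz(s,290.2,174.8,.1021)*1000
d=np.array([-.1378,.9905]);n=np.array([.9905,.1378]);e=P[:2]-[630.6,118.3];print(e@d,e@n)"
python3 -m pendant '[[255,[0,0,-0.001],0],[255,[0,0,-0.002],0],[255,[0,0,-0.003],0],[255,[0,0,-0.004],0],[255,[0,0,-0.005],0],[255,[0,0,-0.005],0]]'
python3 -m pendant '[[255,[0,0,-0.0007],0],[255,[0,0,-0.0014],0],[255,[0,0,-0.002],0],[255,[0,0,-0.002],0]]'; python3 -c "from st import *;st()"
```

```text
-63.67957594455833 1.3886980559084359
time_s: 6.8
tool_pos: [0.63, 0.1216, 0.0863]
ee_rot: [[-0.137, 0.991, -0.001], [0.991, 0.137, -0.0], [0.0, -0.001, -1.0]]
ft_force: [-0.4, -0.5, -2.8]
grip_width: 0.368
gripper_force: 30.0
time_s: 7.13
tool_pos: [0.6304, 0.1216, 0.0847]
ee_rot: [[-0.136, 0.991, 0.0], [0.991, 0.136, 0.0], [0.0, 0.0, -1.0]]
ft_force: [0.3, 0.6, -4.1]
grip_width: 0.371
gripper_force: 30.0
t 7.13 pos [630.4 121.6  84.7] yawY 7.84 ft [ 0.3  0.6 -4.1] w 34.1 gf 30.0
```

```bash
python3 -m pendant '[[255,[0,0,-0.0005],0],[255,[0,0,-0.001],0],[255,[0,0,-0.001],0]]' | grep -E 'pos|ft'; python3 -m pendant '[[255,[0,0,-0.0005],0],[255,[0,0,-0.001],0],[255,[0,0,-0.001],0]]'| grep -E 'pos|ft'; python3 -m pendant '[[255,[0,0,-0.0005],0],[255,[0,0,-0.001],0],[255,[0,0,-0.001],0]]'| grep -E 'pos|ft'
```

```text
tool_pos: [0.6305, 0.1217, 0.0846]
ft_force: [-2.8, 0.4, 3.0]
tool_pos: [0.6306, 0.1217, 0.0845]
ft_force: [-4.6, 0.4, 8.1]
tool_pos: [0.6306, 0.1217, 0.0844]
ft_force: [-8.0, -0.4, 14.0]
```

```bash
python3 -m pendant '[[255,[0,0,0.001],0],[255,[-0.0005,0,0.0015],0],[255,[-0.001,0,0.0015],0],[255,[-0.001,0,0.0015],0]]' | grep -E 'pos|ft'; python3 -m pendant '[[255,[-0.0005,0,0],0],[255,[-0.001,0,0],0],[255,[-0.001,0,0],0]]'| grep -E 'pos|ft';  python3 -m pendant '[[255,[0,0,-0.0005],0],[255,[0,0,-0.001],0],[255,[0,0,-0.001],0]]'| grep -E 'pos|ft'
```

```text
tool_pos: [0.6305, 0.1217, 0.0845]
ft_force: [-1.2, 1.1, 7.8]
tool_pos: [0.6304, 0.1216, 0.0844]
ft_force: [5.9, 0.1, 6.4]
tool_pos: [0.6305, 0.1216, 0.0844]
ft_force: [2.1, 0.4, 10.1]
```

Forces now push back from both V sides, so it is home. Relax and release.

```bash
python3 -m pendant '[[255,[0,0,0.001],0],[255,[0,0,0.002],0],[255,[0,0,0.002],0]]' | grep -E 'pos|ft'; python3 -m pendant '[[140,[0,0,0],0],[120,[0,0,0],0],[100,[0,0,0],0],[80,[0,0,0],0],[60,[0,0,0],0],[40,[0,0,0],0],[40,[0,0,0],0],[40,[0,0,0],0]]' ; python3 -m pendant '[[40,[0,0,0.01],0],[40,[0,0,0.03],0],[40,[0,0,0.06],0],[40,[0,0,0.095],0],[40,[-0.004,-0.03,0.12],0],[0,[-0.015,-0.065,0.13],0],[0,[-0.03,-0.1,0.13],0],[0,[-0.045,-0.135,0.13],0],[0,[-0.06,-0.17,0.13],0],[0,[-0.075,-0.205,0.13],0.02],[0,[-0.085,-0.235,0.13],0.037],[0,[-0.09,-0.26,0.13],0.037]]'
python3 - <<'E'
from st import *
st()
im=[]
for n in('top','side'):
    c=snap(n); np.save('pics/'+n+'3.npy',c,allow_pickle=True)
    u,v=map(int,proj(c,[.631,.116,.09])); u-=40;v-=30
    im.append(cv2.resize(c['pixels'][v:v+60,u:u+80,::-1],(400,300),interpolation=cv2.INTER_CUBIC)); print(n,u,v)
cv2.imwrite('pics/c5.png',np.hstack(im))
E
```

```text
tool_pos: [0.6301, 0.1216, 0.0848]
ft_force: [6.2, -0.1, 2.1]
time_s: 9.63
tool_pos: [0.6281, 0.1216, 0.084]
ee_rot: [[-0.137, 0.991, -0.0], [0.991, 0.137, -0.0], [-0.0, -0.0, -1.0]]
ft_force: [0.1, -0.5, -1.0]
grip_width: 0.843
gripper_force: 0.0
time_s: 10.63
tool_pos: [0.537, -0.1405, 0.2152]
ee_rot: [[-0.173, 0.985, 0.001], [0.985, 0.173, -0.001], [-0.001, 0.001, -1.0]]
ft_force: [1.2, 0.3, 0.2]
grip_width: 1.001
gripper_force: 0.0
t 10.63 pos [ 537.  -140.5  215.2] yawY 9.94 ft [1.2 0.3 0.2] w 92.1 gf 0.0
top 165 129
side 244 140
```

View pics/c5.png

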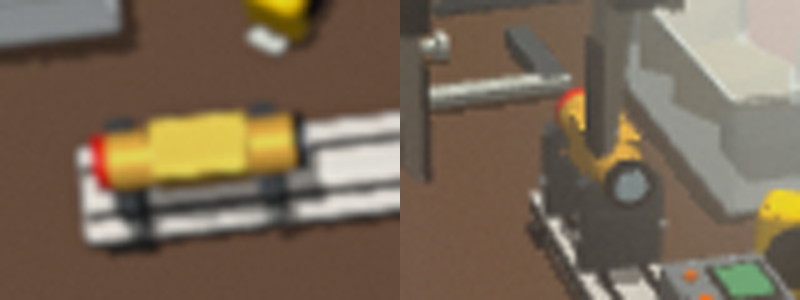

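The lamp lies in both saddles with the square between them, red cap at the +y end and lens towards the receiver. Now I'll refine the beam axis from the seated lamp and check the dark glass estimate in the side view.

```bash
python3 - <<'E'
from m import *
s=np.load('pics/side0.npy',allow_pickle=True).item(); t=np.load('pics/top3.npy',allow_pickle=True).item(); s3=np.load('pics/side3.npy',allow_pickle=True).item()
print('dark top px',proj(s,[.4711,-.3079,.068]),'amber',proj(s,[.4628,-.2606,.068]),'clear',proj(s,[.4545,-.2133,.068]))
hs=cv2.cvtColor(s['pixels'],cv2.COLOR_RGB2HSV).astype(int)
p=s['pixels'].astype(int)
m=roi((p.max(2)<75),238,258,248,275);v,u=np.nonzero(m);print('dark window px',u.min(),u.max(),v.min(),v.max(),u.mean(),v.mean(),'pred window face centre +-y',proj(s,[.4711+.0014,-.3079-.0079,.043]))
hsv=cv2.cvtColor(t['pixels'],cv2.COLOR_RGB2HSV).astype(int);H,S,V=[hsv[...,i] for i in range(3)]
m=roi((S>130)&(V>140),175,235,145,175)
print('lamp seated',rect(t,m,.1))
v,u=np.nonzero(m);L=cv2.fitLine(np.array([onz(t,a,b,.105)[:2]*1000 for a,b in zip(u,v)],np.float32),cv2.DIST_L2,0,.01,.01).ravel();print(L,np.degrees(np.arctan2(L[1],L[0])))
print('lens',onz(s3,289.8,176.6,.095)*1000)
E
python3 -m pendant '[[0,[-0.008,-0.02,-0.01],0],[0,[-0.02,-0.05,-0.025],0],[0,[-0.033,-0.085,-0.05],0],[0,[-0.046,-0.118,-0.07],0],[0,[-0.058,-0.148,-0.085],0],[0,[-0.065,-0.164,-0.095],0],[0,[-0.066,-0.1675,-0.095],0],[0,[-0.066,-0.1675,-0.095],0]]'
python3 -c "
from st import *
st();c=snap('side');np.save('pics/side4.npy',c,allow_pickle=True)
cv2.imwrite('pics/c6.png',cv2.resize(c['pixels'][200:290,190:310,::-1],None,fx=6,fy=6,interpolation=cv2.INTER_CUBIC))"
```

```text
dark top px (np.float64(247.09615905882464), np.float64(253.97806717178398)) amber (np.float64(242.52662312828738), np.float64(243.34981624836485)) clear (np.float64(238.27588118925715), np.float64(233.46304598865427))
dark window px 244 252 253 272 247.9236641221374 262.2519083969466 pred window face centre +-y (np.float64(248.13410631239665), np.float64(263.8159923579709))
lamp seated (array([634. , 121. , 117.4,  37.8]), 97.89)
[ 1.3479768e-01 -9.9087316e-01  6.3137732e+02  1.1982497e+02] -82.253075
lens [639.80544161  56.68706424  95.        ]
time_s: 11.4
tool_pos: [0.4722, -0.306, 0.1192]
ee_rot: [[-0.172, 0.985, -0.0], [0.985, 0.172, 0.001], [0.001, -0.0, -1.0]]
ft_force: [0.3, -0.3, 1.0]
grip_width: 0.997
gripper_force: 0.0
t 11.4 pos [ 472.2 -306.   119.2] yawY 9.89 ft [ 0.3 -0.3  1. ] w 91.8 gf 0.0
```

View pics/c6.png

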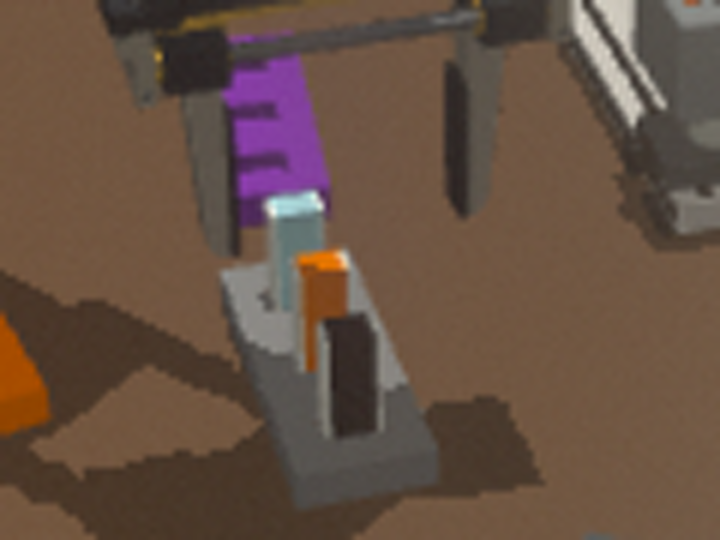

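The view confirms the fingers straddle the row, with the dark glass nearest at crop (350,380), full image (248,263), as predicted. Descend and grip.

```bash
python3 -m pendant '[[0,[0,-0.001,-0.01],0],[0,[-0.001,-0.002,-0.03],0],[0,[-0.001,-0.002,-0.05],0],[0,[-0.001,-0.002,-0.068],0],[0,[-0.001,-0.002,-0.081],0],[0,[-0.001,-0.002,-0.088],0],[0,[-0.001,-0.002,-0.091],0],[0,[-0.001,-0.002,-0.091],0]]'|grep -E 'pos|ft'
python3 -m pendant '[[100,[0,0,0],0],[140,[0,0,0],0],[160,[0,0,0],0],[170,[0,0,0],0],[180,[0,0,0],0],[190,[0,0,0],0],[200,[0,0,0],0],[255,[0,0,0],0],[255,[0,0,0],0],[255,[0,0,0],0],[255,[0,0,0],0],[255,[0,0,0],0]]' 6;python3 -c "from st import *;st()"
```

```text
tool_pos: [0.4715, -0.3075, 0.028]
ft_force: [0.3, 0.1, -0.0]
time_s: 13.12
tool_pos: [0.4712, -0.3079, 0.0281]
ee_rot: [[-0.173, 0.985, -0.0], [0.985, 0.173, 0.0], [0.0, -0.0, -1.0]]
ft_force: [-0.4, 0.7, -0.7]
grip_width: 0.258
gripper_force: 6.0
t 13.12 pos [ 471.2 -307.9   28.1] yawY 9.97 ft [-0.4  0.7 -0.7] w 23.8 gf 6.0
```

Gripped symmetrically by the 24 mm frosted faces with no side force. Lift straight out, firm up the grip and carry over.

```bash
python3 -m pendant '[[255,[0,0,0],0],[255,[0,0,0],0],[255,[0,0,0.002],0],[255,[0,0,0.005],0],[255,[0,0,0.01],0],[255,[0,0,0.02],0],[255,[0,0,0.035],0],[255,[0,0,0.055],0],[255,[0,0,0.08],0],[255,[0,0,0.105],0],[255,[0,0,0.13],0],[255,[0,0,0.15],0]]' 20
python3 -m pendant '[[255,[0.006,0.01,0.015],0],[255,[0.02,0.033,0.022],0],[255,[0.037,0.062,0.022],0],[255,[0.055,0.091,0.022],0],[255,[0.073,0.121,0.022],0],[255,[0.091,0.151,0.022],0],[255,[0.109,0.181,0.022],-0.01],[255,[0.127,0.211,0.022],-0.02],[255,[0.145,0.241,0.022],-0.03],[255,[0.162,0.269,0.022],-0.036],[255,[0.173,0.288,0.022],-0.036],[255,[0.178,0.2955,0.022],-0.036]]'
python3 -m pendant '[[255,[0,0,0],0],[255,[0,0,-0.01],0],[255,[0,0,-0.025],0],[255,[0,0,-0.045],0],[255,[0,0,-0.065],0],[255,[0,0,-0.085],0],[255,[0,0,-0.1],0],[255,[0,0,-0.11],0],[255,[0,0,-0.114],0],[255,[0,0,-0.115],0],[255,[0,0,-0.115],0],[255,[0,0,-0.115],0]]' >/dev/null
python3 -c "
from st import *
st()
im=[]
for n in('top','side'):
    c=snap(n);np.save('pics/'+n+'5.npy',c,allow_pickle=True)
    u,v=map(int,proj(c,[.649,-.0125,.095]));u-=50;v-=40;print(n,u,v)
    im.append(cv2.resize(c['pixels'][v:v+80,u:u+100,::-1],(400,320),interpolation=cv2.INTER_CUBIC))
cv2.imwrite('pics/c7.png',np.hstack(im))"
```

```text
time_s: 14.12
tool_pos: [0.4717, -0.3084, 0.1815]
ee_rot: [[-0.173, 0.985, 0.002], [0.985, 0.173, -0.002], [-0.003, 0.002, -1.0]]
ft_force: [0.5, 0.4, -0.9]
grip_width: 0.259
gripper_force: 20.0
time_s: 15.12
tool_pos: [0.6502, -0.0093, 0.201]
ee_rot: [[-0.141, 0.99, 0.001], [0.99, 0.141, 0.001], [0.0, 0.001, -1.0]]
ft_force: [-0.3, 0.0, -0.0]
grip_width: 0.262
gripper_force: 20.0
t 16.12 pos [650.  -12.9  86.5] yawY 7.89 ft [ 0.8  0.9 -0.3] w 24.1 gf 20.0
top 198 114
side 246 146
```

View pics/c7.png

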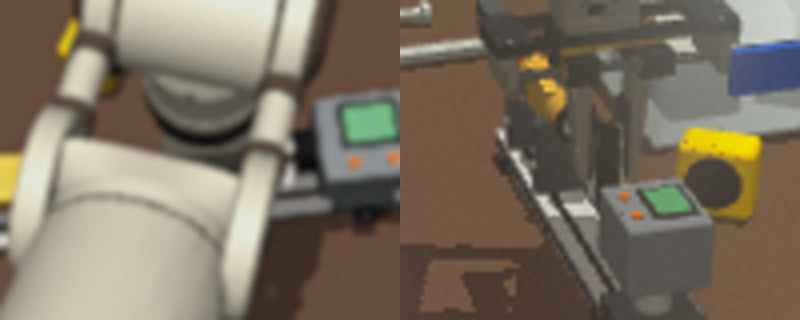

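The side view shows the dark glass upright at crop (607,145), between the lamp and the receiver hood. A small correction, then a check of its position against its outline.

```bash
python3 -m pendant '[[255,[-0.0005,0,-0.0008],0],[255,[-0.001,0,-0.0015],0],[255,[-0.001,0,-0.0015],0],[255,[-0.001,0,-0.0015],0],[255,[-0.001,0,-0.0015],0],[255,[-0.001,0,-0.0015],0]]' >/dev/null
python3 - <<'E'
from st import *
st()
c=snap('side'); d=np.array([-.1378,.9905]);n=np.array([.9905,.1378])
for a,x,z in((-8,-10,125),(-8,10,125),(-8,-10,65),(-8,10,65),(-8,0,95)):
    q=np.array([649,-12.5])+a*d+x*n; print((a,x,z),np.round(proj(c,[q[0]/1e3,q[1]/1e3,z/1e3]),1))
k=c['pixels'][150:220,270:325,::-1]; 
cv2.imwrite('pics/c8.png',cv2.resize(k,None,fx=8,fy=8,interpolation=cv2.INTER_CUBIC))
E
```

```text
t 16.72 pos [648.2 -12.3  83.6] yawY 7.91 ft [ 0.1 -0.3 -0.2] w 24.3 gf 20.0
(-8, -10, 125) [294.3 179.2]
(-8, 10, 125) [300.5 178.4]
(-8, -10, 65) [293.8 196.2]
(-8, 10, 65) [299.9 195.4]
(-8, 0, 95) [297.2 187.4]
```

View pics/c8.png

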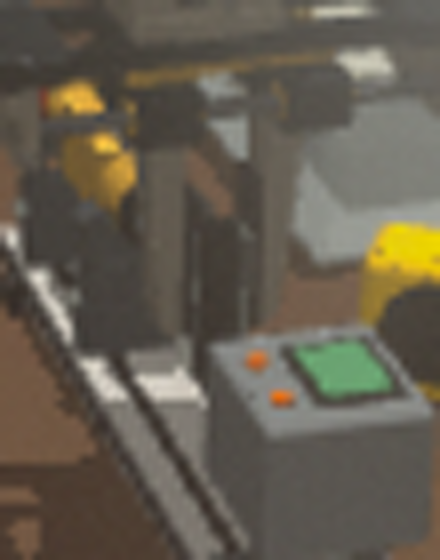

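The dark window spans u 294–300 with its top at v≈178, as predicted, with open air around it. I'll average a few pose readings while holding still.

```bash
for i in 1 2 3 4 5; do python3 -m pendant '[[255,[0,0,0],0]]' | grep tool_pos; done
```

```text
tool_pos: [0.6482, -0.0124, 0.0836]
tool_pos: [0.6482, -0.0124, 0.0836]
tool_pos: [0.6482, -0.0124, 0.0836]
tool_pos: [0.6482, -0.0124, 0.0836]
tool_pos: [0.6482, -0.0124, 0.0836]
```

```bash
python3 -m pendant '[[255,[0.0008,0,0.0015],0],[255,[0.0008,0,0.0015],0],[255,[0.0008,0,0.0015],0],[255,[0.0008,0,0.0015],0],[255,[0.0008,0,0.0015],0],[255,[0.0008,0,0.0015],0],[255,[0.0008,0,0.0015],0],[255,[0.0008,0,0.0015],0]]'
```

```text
time_s: 17.85
tool_pos: [0.6489, -0.0124, 0.0851]
ee_rot: [[-0.138, 0.99, -0.0], [0.99, 0.138, -0.0], [0.0, -0.0, -1.0]]
ft_force: [0.2, -0.0, -0.7]
grip_width: 0.255
gripper_force: 20.0
```

On target at (648.9, −12.4) mm with the glass centre 95 mm up, and steady. Handing in.

```bash
python3 -c "from station import job_done; print(job_done())"
```

```text
the job is handed in; nothing more can be done
None
```

I handed the job in at about 18 s: the lamp lies home in both saddles with its lens towards the receiver, and the gripper still holds the dark glass upright by its frosted faces in the middle of the light path; no verdict came back.

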